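# Clamp the cover on a shaker block

### The job

Get the 24-well block on the shaker ready to run: lay the cover with the yellow grip flat on top of the white block and slide it under the sprung roller arm from the open end, so that the roller bears down on it. Finish with the cover's four edges flush with the block's edges all round, let go of it, and leave the other things where they stand.

Things in the scene. Friction and masses are not known exactly. Their poses are not given: they have to be found in the camera images.
- cover: Loose cover, about 0.25 kg: a blue-painted plate 126 (x) x 86 (y) x 12 (z) mm with a black rubber mat under it, and an upright yellow grip rib in the middle of its top, 66 mm long (along x), 14 mm thick (y), rising from 12 to 44 mm above the underside. Origin: centre of the underside. x along the length, z up. It is the same either way round (half a turn). It starts flat on the worktop.
- shaker: White laboratory shaker, fixed to the worktop, carrying a fixed white open 24-well block. Housing 205 x 130 mm, 30 mm high, reaching from x = -88 to x = +118 mm. Block 126 (x) x 86 (y) mm, its flat upper face 70 mm above the worktop. Origin: on the worktop under the block's centre; z up. +x points along the block's length towards the red roller arm; the opposite end (-x) and both sides are open.
- block_top (a point): Centre of the white block's upper face, 70 mm above the worktop; axes as shaker. The finished cover has its origin here and its x along this x, either way round.
- roller: Black roller, 24 mm in diameter and 26 mm wide (along the shaker's y), at the free end of the red arm. Origin: its centre, at rest 46 mm from the block's centre towards shaker +x, on the middle line, 18 mm above the block's upper face, so the gap under it is 6 mm, less than the 12 mm cover. It spins freely on its axle, so its orientation means nothing.
- hold_arm (a joint): Angle of the red sprung arm (rad): 0 at rest on its stop, growing to 0.9 as the roller rises. Hinge pin 90 mm from the block's centre towards shaker +x, 8 mm below its upper face. The roller presses down with about 6 N on the cover. A plate edge pushed level towards +x lifts the roller onto itself; with the cover under it the joint reads about 0.14. The arm stands up to 42 mm, lifted 50 mm, above the block.
- tip_box: Bystander: pipette-tip box with clear lid and blue label, 90 x 144 x 66 mm; origin under its centre.
- beaker: Bystander: small clear beaker, 60 x 63 x 80 mm; origin under its centre.
- timer: Bystander: flat white timer, 66 x 66 x 19 mm; origin under its centre.
- tape: Bystander: roll of cream tape lying flat, 76 mm across, 19 mm high; origin under its centre.

How it is judged (in metres and radians):
At the end, for the whole second after the job is handed in: The cover lies at rest, rib up and flat (within 0.05 rad, height within 3 mm) on the white block, centred on it within 4 mm along and 4 mm across, its length along the block's within 0.06 rad (either way round), with the roller bearing on it with more than 1.5 N and the arm at 0.08 to 0.2 rad (x of cover in the frame of block_top between -0.004 and 0.004 m and y of cover in the frame of block_top between -0.004 and 0.004 m and z of cover in the frame of block_top between -0.003 and 0.003 m and angle between the x axis of cover and the x axis of block_top, either way round below 0.06 rad and angle between cover's own z axis and vertical below 0.05 rad and contact force between roller and cover above 1.5 N and value of joint hold_arm between 0.08 and 0.2 rad and linear speed of cover below 0.01 m/s); the robot touches nothing.
It fails at once if the tip box, beaker, timer or tape roll is moved more than 25 mm (distance of any of tip_box, beaker, timer, tape from where it was at the start of the episode above 0.025 m).
It also fails if it takes over 50 s, if anything falls off the work surface, if the arm or the gripper's body presses on something with over 40 N, if the wrist force passes 120 N, or if a joint passes its speed limit or range.

### The arm

A 6-joint arm with a two-finger parallel gripper is mounted at the origin on a cart in front of the work surface, level with it; the furniture and walls round the work are solid. World frame = base frame: x ahead of the robot, y to its left, z up, the work surface at z = 0. Lengths are in mm, angles in degrees, forces in N, time in s.
With the tool pointing down it reaches from about 350 to 850 mm from the base axis. Payload 8.1 kg.
Tool frame: the origin (TCP) lies between the finger pads; the fingertips stand 25 mm ahead of it and the grasp point (between the pads) lies 6 mm ahead of it (r.tcp_to_tips is the distance from the TCP to the fingertips, in mm); z points along the fingers, y is the line along which they close (so a half turn about z gives the same grasp; the last joint's range is limited). The gripper opens to 85 mm and grips with 20 to 120 N. Pads are 22 mm wide; open, the fingers measure 114 mm over their backs; the gripper's body (76 mm by 85 mm) begins 54 mm behind the grasp point. The pads swing forward as they close: fully open they stand 13 mm farther back than shut.
Start: joints at [62.659, 7.471, 85.268, -0, 87.261, -4.893], TCP at [229.091, 554.547, 256.292] pointing down, gripper open.
Joint ranges: [-169.43, 169.43], [-51.17, 129.36], [1.28, 143.12], [-76.62, 256.62], [0, 156.53], [-152.29, 152.29]. Speed limits (degrees/s): [136.94, 136.94, 159.86, 180, 180, 180].

### API

Orientations are given as [roll, pitch, yaw] about the fixed x, y, z axes, in that order (R = Rz(yaw) Ry(pitch) Rx(roll)).
In Python, from bench import r gives the robot as it stands.
- The arm moves only by the tool apply_moves, never from a script. Its arguments are lists of equal length, an entry for each row: "angular": the turn, a rotation vector about the world's x, y, z in units of 8 degrees (1.0 is 8 degrees), a list of three; "travel": the shift along the world's x, y, z in units of 40 mm (1.0 is 40 mm), a list of three; "jaw": the opening, from 0 (shut) to 1 (fully open). A call has 1 to 20 rows; each row shifts and turns the commanded pose from where the row before left it; what a row does not reach is not made up. A row lasts 1/8 s, in which the tool goes at most 62.5 mm and 10.7 degrees, less where a joint would pass 70% of its speed; a pose out of reach is approached as far as the arm can. A call is refused whole if a number of a shift passes 1 or a number of a turn 1, either way. A call with a gripper value outside its range is refused whole. The fingers move at their own pace and stop on an object; "force" is the grip in N (left out, the last holds). Time passes only in rows, so rows that do not move let the fingers close. It gives the time, the measured TCP pose, the force, the opening and the grip force at its end, in the units of the state.
- r.sense(): the state, without advancing time (a new reading comes with each control period).
- r.snapshot(name): name is "scene" or "side" or "wrist"; returns a dict with "color" (480x640x3 uint8, red, green, blue), "fx", "fy", "cx", "cy" (pixels), "R" (3x3) and "t" (3): a world point X has camera coordinates R X + t; the wrist camera has in their place "mount" (4x4, takes a point from camera to tool coordinates, whose origin is the TCP and whose axes are the flange's). Camera axes: x right, y down, z forward; pixel columns grow to the right and rows downward; lengths in mm; the calibration is good to about 2 mm. A picture is of the moment at which its call begins: read the wrist's pose just before it. There is no depth.
- r.hand_in(): hands the job in; it is judged then, once.
The state is a dict: "time": time; "joint_pos": joint angles; "qd": joint speeds; "joint_efforts": joint torques, N m; "tool_pos": TCP position; "tcp_rot": TCP orientation; "ft_force": force on the tool from outside, world axes, zero at the start; "wrist_torque": the same for the moment, N m; "finger_gap": finger opening in mm; "grip_force": force on a finger pad.
Only numpy, scipy, OpenCV 4.12 (cv2) and the standard library are available. Lean on these libraries where they do the work, as an engineer would, in place of code of your own. Each camera call takes 0.05 s, during which the arm holds its last target. There are 200 camera calls.

## Working session

There is one attempt and no reset: what is moved stays moved. The work goes in short steps, Python scripts to look and compute and a tool call to move; the robot and the scene stay as the last step left them, time stands still between calls to the robot, and variables do not carry over. Pictures are saved under pics/ and viewed, at most 10 in all, crops included, and the job is handed in when it is done.

Besides the shell and the picture viewer there is one more tool, called after ">>>" as name(argument=value, ...) on one line, values as JSON. apply_moves: Moves the arm, as the interface text tells. Its arguments: {"type":"object","properties":{"angular":{"type":"array"},"travel":{"type":"array"},"jaw":{"type":"array"},"force":{"type":"number"}},"required":["angular","travel","jaw"]}

```bash
mkdir -p pics
cat > h.py <<'E'
import cv2,numpy as np
from bench import r
def cam(n):
    s=r.sense(); d=r.snapshot(n); d['s']=s
    if n=='wrist':
        from scipy.spatial.transform import Rotation as Ro
        T=np.eye(4); T[:3,:3]=Ro.from_euler('xyz',s['tcp_rot'],degrees=True).as_matrix(); T[:3,3]=s['tool_pos']
        M=np.linalg.inv(T@np.array(d['mount'])); d['R']=M[:3,:3]; d['t']=M[:3,3]
    d['R']=np.array(d['R']);d['t']=np.array(d['t'])
    return d
def save(d,n): cv2.imwrite('pics/'+n+'.png',d['color'][:,:,::-1])
def ray(d,u,v):
    k=d['R'].T@np.array([(u-d['cx'])/d['fx'],(v-d['cy'])/d['fy'],1.]); return -d['R'].T@d['t'],k
def onz(d,u,v,z):
    o,k=ray(d,u,v); return o+k*(z-o[2])/k[2]
def tri(d1,p1,d2,p2):
    A=[];b=[]
    for d,p in((d1,p1),(d2,p2)):
        o,k=ray(d,*p);k=k/np.linalg.norm(k);P=np.eye(3)-np.outer(k,k);A.append(P);b.append(P@o)
    return np.linalg.lstsq(np.vstack(A),np.hstack(b),rcond=None)[0]
def proj(d,X):
    c=d['R']@np.array(X,float)+d['t']; return d['fx']*c[0]/c[2]+d['cx'],d['fy']*c[1]/c[2]+d['cy']
E
python3 - <<'E'
from h import *
print(r.sense())
for n in('scene','side','wrist'):
    d=cam(n);save(d,n+'0');print(n,-d['R'].T@d['t'],d['R'][2])
E
```

```text
{'time': 0.0, 'joint_pos': array([ 6.26595033e+01,  7.51705414e+00,  8.53300313e+01, -1.16701561e-03,
        8.72631917e+01, -4.89165440e+00]), 'qd': array([-0.15394333,  0.05778344,  0.03574636,  0.04398123,  0.02263667,
        0.00781245]), 'joint_efforts': array([-4.03446566e-04, -5.69395959e+01, -5.00553310e+01, -4.05856144e-04,
        1.49667822e-02, -1.93763401e-05]), 'tool_pos': array([228.8471086 , 554.07966956, 255.21691487]), 'tcp_rot': array([-1.79890025e+02, -8.24219429e-03,  1.57551207e+02]), 'ft_force': array([0.41626026, 0.08284021, 1.00878693]), 'wrist_torque': array([-0.0382114 ,  0.04143185, -0.0522056 ]), 'grip_force': 0.0, 'finger_gap': 85.54867943039233}
scene [-292.52711771 -583.69336367  961.30844275] [ 0.64467858  0.43093225 -0.6314166 ]
side [ 388.06953884 1464.60056021  779.24578318] [ 0.1271542  -0.89825142 -0.42068539]
wrist [150.21081197 586.78441902 373.64018843] [ 0.30091147 -0.12589754 -0.94530529]
```

View pics/scene0.png

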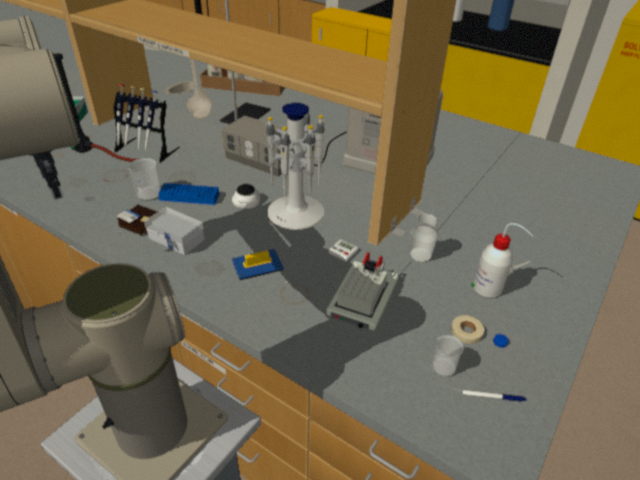

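View pics/side0.png

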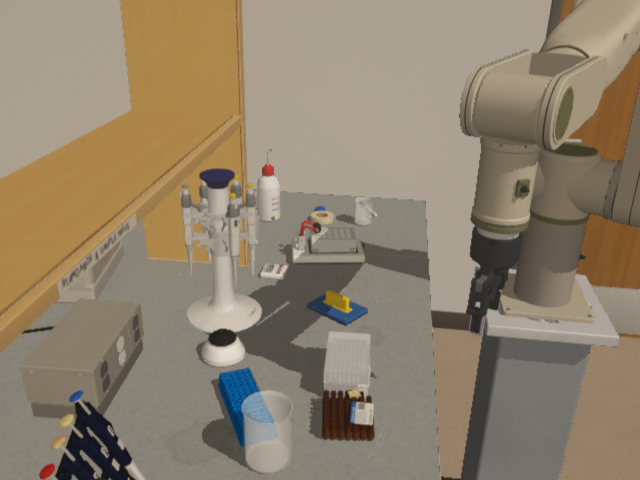

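The scene view shows the cover at (257,262), the shaker block at (362,293) with the red arm at (373,263), and the timer at (344,249). The side view shows the cover at (337,305) and the shaker at (328,245).

Run:
```python
from h import *
a=cam('scene');b=cam('side')
def masks(d,box):
    x0,y0,x1,y1=box;h=cv2.cvtColor(d['color'],cv2.COLOR_RGB2HSV);o={}
    for n,lo,hi in(('yel',(20,150,90),(35,255,255)),('blue',(100,120,30),(125,255,255)),('red',(0,150,60),(8,255,255))):
        m=cv2.inRange(h,lo,hi);k=np.zeros_like(m);k[y0:y1,x0:x1]=m[y0:y1,x0:x1]
        v,u=np.nonzero(k);o[n]=(u.mean(),v.mean(),len(u)) if len(u) else None
        if n=='blue' and len(u): print(cv2.boxPoints(cv2.minAreaRect(np.c_[u,v].astype(np.float32))).round(1).tolist())
    return o
ma=masks(a,(225,240,290,285));mb=masks(b,(300,280,375,325));print(ma,mb)
print('yel',tri(a,ma['yel'][:2],b,mb['yel'][:2]))
ma=masks(a,(350,245,400,280));mb=masks(b,(295,215,325,240));print('red',tri(a,ma['red'][:2],b,mb['red'][:2]))
print('block mid',tri(a,(361,291),b,(334,239)))
for p in((344,249),(362,293),(378,322),(330,313),(395,240)):print(p,onz(a,*p,0).round())
print(onz(b,235,262,0),)
```

```text
[[232.1999969482422, 258.29998779296875], [278.0, 248.10000610351562], [282.70001220703125, 269.20001220703125], [236.89999389648438, 279.3999938964844]]
[[306.6000061035156, 306.0], [315.70001220703125, 285.8999938964844], [366.79998779296875, 309.20001220703125], [357.70001220703125, 329.20001220703125]]
{'yel': (np.float64(256.8456375838926), np.float64(258.503355704698), 298), 'blue': (np.float64(257.1611785095321), np.float64(266.5684575389948), 577), 'red': None} {'yel': (np.float64(337.0994318181818), np.float64(300.8238636363636), 352), 'blue': (np.float64(337.3982608695652), np.float64(310.80347826086955), 575), 'red': None}
yel [508.85654587 149.34570876  25.6303006 ]
red [ 628.01164979 -145.83393002   90.01673681]
block mid [ 550.81239567 -161.15655941   49.17561884]
(344, 249) [713.  -8.   0.]
(362, 293) [ 587. -145.    0.]
(378, 322) [ 522. -230.    0.]
(330, 313) [ 478. -116.    0.]
(395, 240) [ 839. -109.   -0.]
[ 8.23430934e+02 -6.61165909e+01 -1.13686838e-13]
```

View pics/wrist0.png

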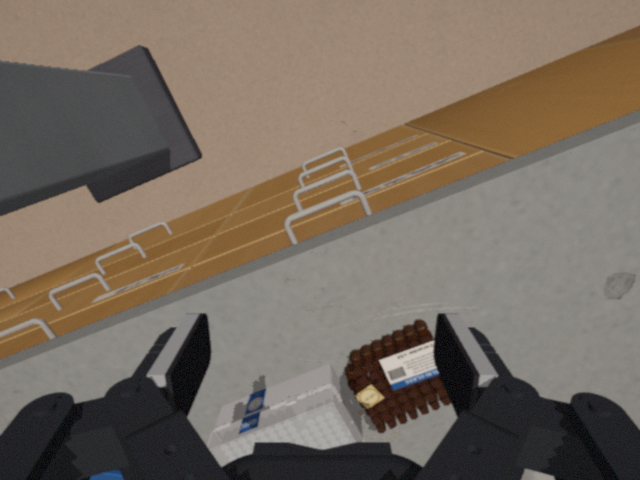

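The wrist view shows only the tip box and a rack, so I'm moving over the cover.

>>> apply_moves(angular=[[0,0,0],[0,0,0],[0,0,0],[0,0,0],[0,0,0],[0,0,0],[0,0,0],[0,0,0],[0,0,0],[0,0,0],[0,0,0],[0,0,0]], travel=[[0.55,-0.88,0],[0.55,-0.88,0],[0.55,-0.88,0],[0.55,-0.88,0],[0.55,-0.88,0],[0.55,-0.88,0],[0.55,-0.88,0],[0.55,-0.88,0],[0.55,-0.88,0],[0.55,-0.88,0],[0.55,-0.88,0],[0,0,0]], jaw=[1,1,1,1,1,1,1,1,1,1,1,1])

```text
time: 1.75
tool_pos: [472.1, 165.2, 256.2]
tcp_rot: [-180.0, 0.0, 157.3]
ft_force: [-0.8, 0.2, 0.2]
finger_gap: 85.9
grip_force: 0.0
```

```bash
cat > cov.py <<'E'
from h import *
def cover(d):
    h=cv2.cvtColor(d['color'],cv2.COLOR_RGB2HSV)
    y=cv2.inRange(h,(20,140,60),(35,255,255));b=cv2.inRange(h,(100,110,20),(125,255,255))
    big=lambda m:max(cv2.findContours(m,cv2.RETR_EXTERNAL,cv2.CHAIN_APPROX_NONE)[0],key=cv2.contourArea)
    return big(cv2.morphologyEx(y|b,cv2.MORPH_CLOSE,np.ones((5,5)))),big(y)
def rect(d,c,z):
    P=np.array([onz(d,u,v,z)[:2] for u,v in c[:,0]],np.float32); return cv2.minAreaRect(P)
E
python3 - <<'E'
from cov import *
d=cam('wrist');save(d,'w1');print(d['s']['tool_pos'],d['s']['tcp_rot'],d['fx'])
c,y=cover(d);print(rect(d,c,12),rect(d,y,44),cv2.contourArea(c),cv2.contourArea(y),cv2.boundingRect(c))
E
```

```text
[472.10558306 165.15215364 256.18385411] [-1.79969687e+02  1.90752400e-02  1.57343159e+02] 394.9088058402315
((508.2420959472656, 151.10177612304688), (84.38621520996094, 125.58155822753906), 55.90876007080078) ((501.8345947265625, 152.96484375), (19.26211929321289, 77.4072494506836), 55.77227783203125) 10488.0 1640.0 (271, 162, 110, 136)
```

View pics/w1.png

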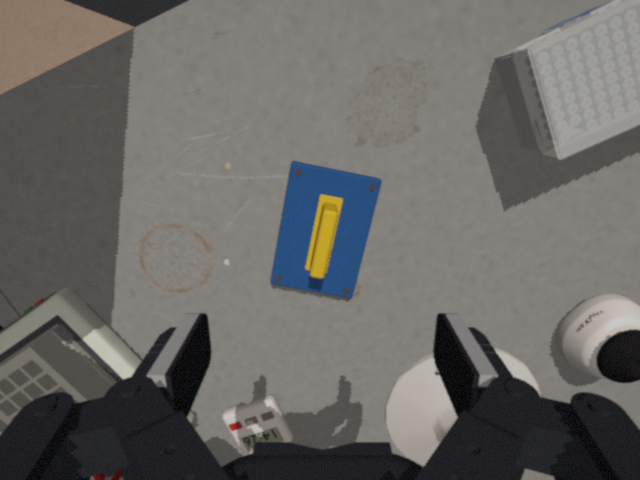

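The wrist view shows the cover at about (326,231), with plate size 125.6x84 on the z=12 plane. This confirms centre (508,151) and long axis at 146°. The path to it is clear.

>>> apply_moves(angular=[[0,0,-0.71],[0,0,-0.71],[0,0,0],[0,0,0],[0,0,0],[0,0,0],[0,0,0],[0,0,0],[0,0,0],[0,0,0],[0,0,0],[0,0,0],[0,0,0],[0,0,0],[0,0,0],[0,0,0]], travel=[[0.45,-0.175,-0.5],[0.45,-0.175,-0.5],[0,0,-0.8],[0,0,-0.8],[0,0,-0.8],[0,0,-0.8],[0,0,-0.8],[0,0,-0.33],[0,0,0],[0,0,0],[0,0,0],[0,0,0],[0,0,0],[0,0,0],[0,0,0],[0,0,0]], jaw=[1,1,1,1,1,1,1,1,1,1,0,0,0,0,0,0], force=100)

```text
time: 3.8
tool_pos: [507.4, 153.4, 43.5]
tcp_rot: [180.0, 0.0, 146.2]
ft_force: [-1.0, -0.4, 4.4]
finger_gap: 12.1
grip_force: 98.5
```

>>> apply_moves(angular=[[0,0,0],[0,0,0],[0,0,0],[0,0,0],[0,0,0],[0,0,0],[0,0,0.7],[0,0,0.7],[0,0,0.7],[0,0,0.7],[0,0,0.7],[0,0,0.7],[0,0,0.7],[0,0,0.7],[0,0,0],[0,0,0]], travel=[[0,0,0.5],[0,0,1],[0,0,1],[0,0,1],[0,0,1],[0,0,1],[0.38,-0.93,0],[0.38,-0.93,0],[0.38,-0.93,0],[0.38,-0.93,0],[0.38,-0.93,0],[0.38,-0.93,0],[0.38,-0.93,0],[0.38,-0.93,0],[0,0,0],[0,0,0]], jaw=[0,0,0,0,0,0,0,0,0,0,0,0,0,0,0,0])

```text
time: 5.8
tool_pos: [628.2, -143.9, 261.9]
tcp_rot: [179.9, -0.1, -169.1]
ft_force: [-0.2, 0.8, -2.0]
finger_gap: 12.6
grip_force: 98.1
```

Run:
```python
from cov import *
d=cam('wrist');save(d,'w2');print(d['s']['tool_pos'],d['s']['tcp_rot'])
np.save('w2.npy',d,allow_pickle=True)
```

```text
[ 628.16855473 -143.93530657  261.94966022] [ 1.79925715e+02 -9.62840335e-02 -1.69081578e+02]
```

View pics/w2.png

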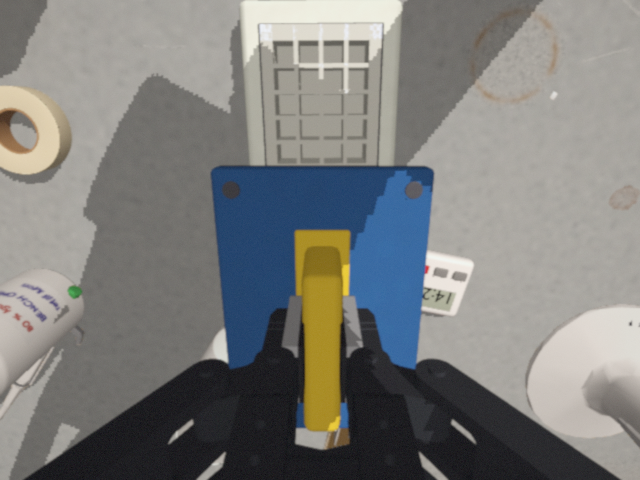

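The view shows the block's rear edge near row 23 (columns 260–382), its sides at columns 265 and 382, and the held cover's rear edge at row 168 (213–432). I'll zoom in for exact edges.

Run:
```python
from h import *
d=np.load('w2.npy',allow_pickle=True).item()
c=d['color'][0:200,205:440,::-1]
cv2.imwrite('pics/w2c.png',cv2.resize(c,None,fx=3,fy=3,interpolation=cv2.INTER_CUBIC))
```

```text
(no output)
```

View pics/w2c.png

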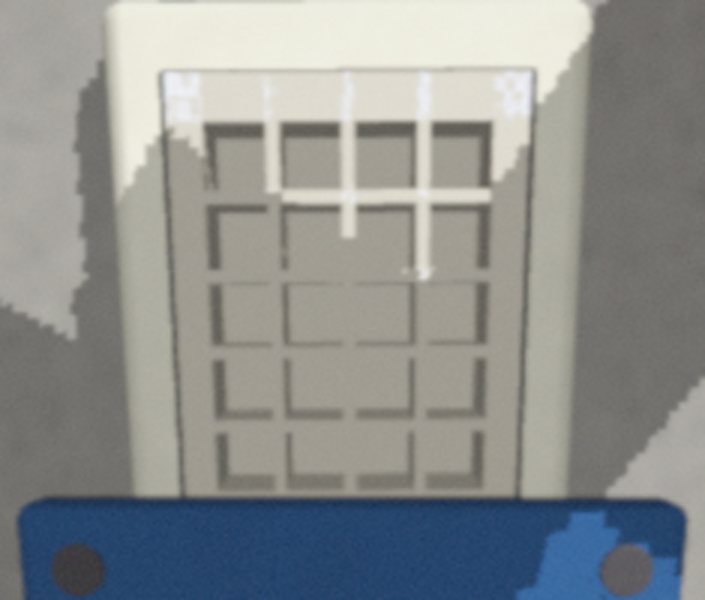

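Run:
```python
from h import *
d=np.load('w2.npy',allow_pickle=True).item();s=d['s'];T=s['tool_pos'];psi=np.radians(s['tcp_rot'][2]+180)
f=np.array([np.cos(psi),np.sin(psi)]);l=np.array([-f[1],f[0]])
P={n:onz(d,*p,70)[:2] for n,p in dict(L=(258.7,23.8),R=(383.3,23.2),l=(266,166),r=(378,166)).items()}
print(P,np.linalg.norm(P['L']-P['R']))
e=P['L']-P['R'];print('widths far',np.linalg.norm(P['l']-P['r']))
mid=(P['L']+P['R'])/2;m2=(P['l']+P['r'])/2
w=m2-mid;print('yaw axis',np.degrees(np.arctan2(w[1],w[0])),'yaw from rear edge',np.degrees(np.arctan2(e[1],e[0]))-90,'tool',np.degrees(psi))
y=np.arctan2(w[1],w[0]);print('block centre',mid+63*np.array([np.cos(y),np.sin(y)]))
zt=T[2]-31.5
for p,z in(((211.7,171.7),zt),((433.3,171.7),zt),((213,166.2),zt-12),((431,166.2),zt-12)):
    q=onz(d,*p,z)[:2]-T[:2];print('cover tool-rel fwd,left',q@f,q@l)
print(proj(d,[*T[:2],T[2]]))
```

```text
{'L': array([ 504.0733996, -212.199876 ]), 'R': array([ 487.11361484, -126.37775292]), 'l': array([ 601.78367035, -192.79646804]), 'r': array([ 585.17515458, -106.54710868])} 87.48183302355952
widths far 87.83390453366228
yaw axis 11.332356287730054 yaw from rear edge -168.82149274345878 tool 10.918422380827735
block centre [ 557.36524956 -156.90932143]
cover tool-rel fwd,left -58.709784778718 -41.38228168269623
cover tool-rel fwd,left -58.68006309468244 42.9598938701383
cover tool-rel fwd,left -58.86965450073893 -43.978745592916404
cover tool-rel fwd,left -58.84040076381691 45.22912855800572
(np.float64(320.5427539194718), np.float64(352.8768117932659))
```

>>> apply_moves(angular=[[0,0,0.05],[0,0,0],[0,0,0],[0,0,0],[0,0,0],[0,0,0],[0,0,0],[0,0,0],[0,0,0],[0,0,0]], travel=[[-0.75,-0.148,0],[-0.75,-0.148,0],[-0.75,-0.148,0],[-0.75,-0.148,0],[0,0,-0.825],[0,0,-0.825],[0,0,-0.825],[0,0,-0.825],[0,0,0],[0,0,0]], jaw=[0,0,0,0,0,0,0,0,0,0])

```text
time: 7.1
tool_pos: [509.3, -167.6, 132.6]
tcp_rot: [-180.0, 0.1, -168.6]
ft_force: [1.1, 0.5, -1.5]
finger_gap: 12.3
grip_force: 98.0
```

Run:
```python
from cov import *
d=cam('wrist');save(d,'w3');print(d['s']['tool_pos'],d['s']['tcp_rot'],d['s']['ft_force'])
b=cam('side')
c=cv2.resize(b['color'][200:280,270:390],(800,533),interpolation=cv2.INTER_CUBIC);
cv2.imwrite('pics/m3.png',np.vstack([np.hstack([d['color'][::1,:400] ,cv2.resize(c,(400,480))]),])[:,:,::-1]) if 0 else cv2.imwrite('pics/m3.png',np.vstack([d['color'][:330],cv2.resize(b['color'][205:272,270:430],(640,268),interpolation=cv2.INTER_CUBIC)])[:,:,::-1])
```

```text
[ 509.33873208 -167.58347047  132.56799743] [-1.79952347e+02  7.41370881e-02 -1.68569819e+02] [ 1.14261661  0.47989746 -1.45846218]
```

View pics/m3.png

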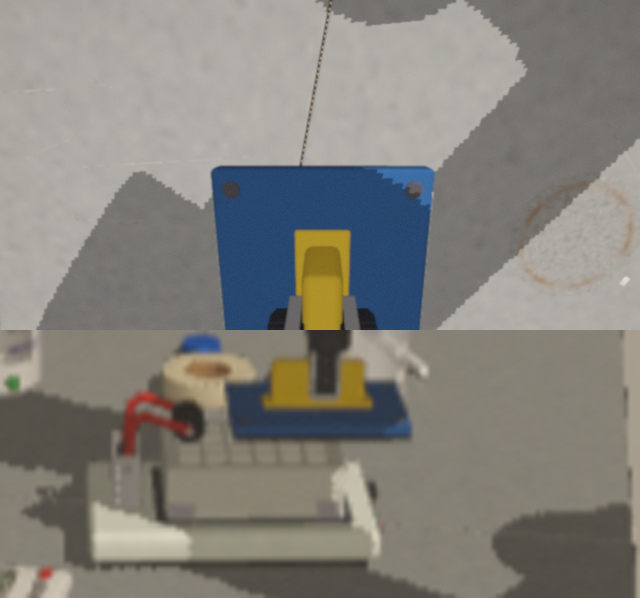

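The cover is level above the block, with the roller clear ahead of its front edge. I'm lowering it now, then sliding it in.

>>> apply_moves(angular=[[0,0,0],[0,0,0],[0,0,0],[0,0,0]], travel=[[0,0,-0.2],[0,0,-0.2],[0,0,-0.05],[0,0,0]], jaw=[0,0,0,0])

```text
time: 7.7
tool_pos: [508.7, -168.0, 113.5]
tcp_rot: [180.0, -0.0, -168.6]
ft_force: [-2.6, 0.8, 4.5]
finger_gap: 12.4
grip_force: 99.0
```

>>> apply_moves(angular=[[0,0,0],[0,0,0],[0,0,0],[0,0,0],[0,0,0],[0,0,0],[0,0,0],[0,0,0]], travel=[[0.15,0.03,0.03],[0.15,0.03,0],[0.15,0.03,0],[0.15,0.03,0],[0.15,0.03,0],[0.15,0.03,0],[0.16,0.032,0],[0,0,0]], jaw=[0,0,0,0,0,0,0,0])

```text
time: 8.7
tool_pos: [551.5, -159.2, 113.8]
tcp_rot: [180.0, 0.0, -168.6]
ft_force: [0.5, -1.2, -6.8]
finger_gap: 12.0
grip_force: 97.5
```

Run:
```python
from cov import *
d=cam('wrist');print(d['s']['tool_pos'],d['s']['tcp_rot'],d['s']['ft_force'])
np.save('w4.npy',d,allow_pickle=True)
b=cam('side')
w=cv2.resize(d['color'][130:270,190:460],(640,332),interpolation=cv2.INTER_CUBIC)
cv2.imwrite('pics/m4.png',np.vstack([w,cv2.resize(b['color'][205:272,270:430],(640,268),interpolation=cv2.INTER_CUBIC)])[:,:,::-1])
```

```text
[ 551.53239695 -159.18093169  113.82482195] [ 1.79985576e+02  6.79405102e-03 -1.68588785e+02] [ 0.53216072 -1.15502827 -6.78564445]
```

View pics/m4.png

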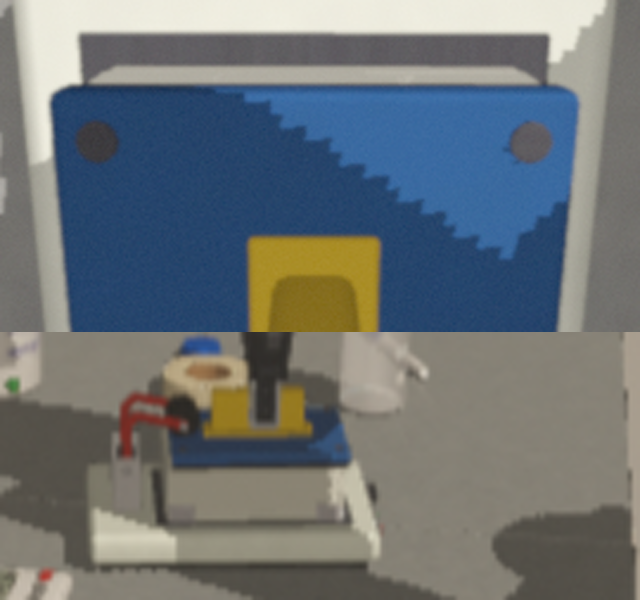

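The wrist crop shows the cover's rear edge at row 85 with the block's rear face above it. The side crop shows the roller on the plate. Now I'll check how far the cover is from flush.

Run:
```python
from h import *
d=np.load('w4.npy',allow_pickle=True).item();s=d['s'];T=s['tool_pos']
y=np.radians(11.25);f=np.array([np.cos(y),np.sin(y)]);l=np.array([-f[1],f[0]]);C=np.array([557.37,-156.9])
cr=lambda p:((p[0]-190)*640/270,(p[1]-130)*332/140)
for z in(30,40,50,60,70,82):
    print(z,[np.round(cr(proj(d,[*(C-63*f+k*l),z])),1).tolist() for k in(-43,43)])
un=lambda u,v:(u*270/640+190,v*140/332+130)
for z in (70,82):
  for p in((52,85),(578,85),(55,95),(577,95)):
    q=onz(d,*un(*p),z)[:2]-C;print(z,p,q@f,q@l)
q=T[:2]-C;print('tool',q@f,q@l)
```

```text
30 [[114.9, 63.8], [516.9, 64.9]]
40 [[105.1, 70.7], [527.0, 71.8]]
50 [[94.3, 78.3], [538.2, 79.5]]
60 [[82.4, 86.8], [550.7, 88.0]]
70 [[69.0, 96.2], [564.6, 97.5]]
82 [[50.8, 109.1], [583.5, 110.5]]
70 (52, 85) -64.93348742394716 -45.77717060203062
70 (578, 85) -65.1748519515298 45.12573536108875
70 (55, 95) -63.204858261824846 -45.40948330358074
70 (577, 95) -63.444533688944944 45.11736509948994
82 (52, 85) -66.88274601835938 -42.45928775425457
82 (578, 85) -67.10624283478398 41.71426620572084
82 (55, 95) -65.28208365764544 -42.118819577483364
82 (577, 95) -65.50401641418192 41.70651557708161
tool -6.17042283891855 -1.0982443698174487
```

The block's base edge falls within a pixel or two of prediction. The cover is about 2.2 mm short of flush, and lateral error is about 0.3 mm. I'll slide it the rest of the way, settle it, release and rise.

>>> apply_moves(angular=[[0,0,0],[0,0,0],[0,0,0],[0,0,0],[0,0,0],[0,0,0],[0,0,0],[0,0,0],[0,0,0],[0,0,0],[0,0,0],[0,0,0],[0,0,0]], travel=[[0.055,0.011,0],[0,0,-0.02],[0,0,0],[0,0,0],[0,0,0],[0,0,0],[0,0,0],[0,0,0.5],[0,0,1],[0,0,1],[0,0,1],[0,0,0],[0,0,0]], jaw=[0,0,0,0.5,0.5,0.5,0.5,0.5,0.5,0.5,0.5,0.5,0.5])

```text
time: 10.42
tool_pos: [553.4, -159.0, 254.4]
tcp_rot: [-180.0, 0.1, -168.6]
ft_force: [-0.7, 0.0, -1.5]
finger_gap: 42.9
grip_force: 0.0
```

Run:
```python
from cov import *
d=cam('wrist');print(d['s']['tool_pos'],d['s']['tcp_rot'],d['s']['ft_force'])
np.save('w5.npy',d,allow_pickle=True)
c,y=cover(d);q=rect(d,c,82);print(q)
b=cam('side')
print(cv2.boundingRect(c))
w=cv2.resize(d['color'][100:380,130:510],(760,560),interpolation=cv2.INTER_CUBIC)
cv2.imwrite('pics/m5.png',w[:,:,::-1])
```

```text
[ 553.41406671 -159.04936528  254.37665908] [-1.79962944e+02  5.85879819e-02 -1.68607113e+02] [-0.6969733   0.03591649 -1.48025248]
((554.9822998046875, -157.97592163085938), (123.48526000976562, 83.78439331054688), 11.395804405212402)
(264, 135, 117, 156)
```

View pics/m5.png

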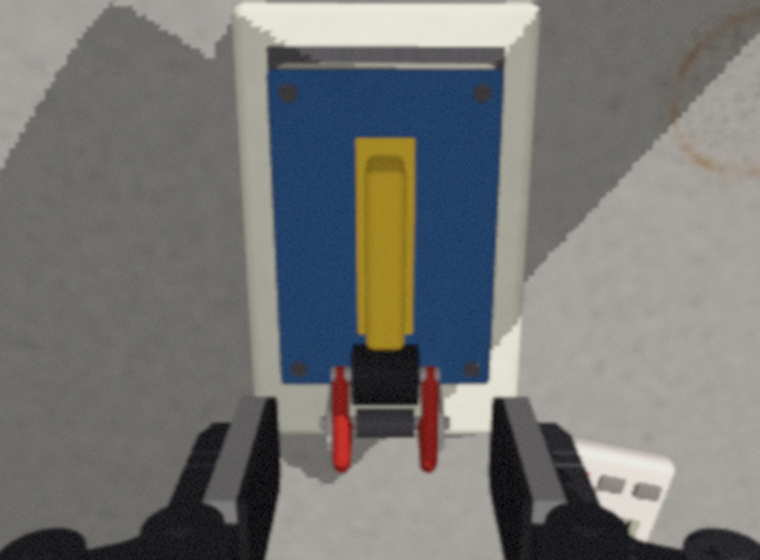

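The picture shows the cover on the block, the roller on its front end and the gripper clear. I'm checking how flush it is in this view, with block and housing as references.

Run:
```python
from h import *
d=np.load('w5.npy',allow_pickle=True).item()
y=np.radians(11.3);f=np.array([np.cos(y),np.sin(y)]);l=np.array([-f[1],f[0]]);C=np.array([557.37,-156.9])
def P(v,u,z):
    q=onz(d,130+u,100+v,z)[:2]-C; return (q@f).round(1),(q@l).round(1)
# sub-pixel edges: gradient along column bands (mean) and row bands
g=cv2.cvtColor(d['color'],cv2.COLOR_RGB2GRAY).astype(float);R=d['color'][:,:,0].astype(float)
for u in(280,290,350,360):print(u,'rows',[(v,int(R[v,u-3:u+4].mean())) for v in list(range(99,106))+list(range(120,140))+list(range(286,296))+list(range(310,320))])
for v in(160,200,260):print(v,'cols',[(u,int(R[v-2:v+3,u].mean())) for u in list(range(260,275))+list(range(372,386))])
for X,z in(((-88,0),30),((-63,0),30),((-63,0),70),((-63,0),82),((63,0),82),((118,0),30),((0,43),82),((0,-43),82),((-63,43),82),((-63,-43),82)):
    print(X,z,np.round(proj(d,[*(C+X[0]*f+X[1]*l),z]),1))
```

```text
280 rows [(99, 127), (100, 143), (101, 181), (102, 219), (103, 230), (104, 231), (105, 231), (120, 230), (121, 225), (122, 202), (123, 148), (124, 95), (125, 79), (126, 75), (127, 66), (128, 60), (129, 60), (130, 64), (131, 89), (132, 111), (133, 107), (134, 74), (135, 43), (136, 33), (137, 32), (138, 35), (139, 33), (286, 55), (287, 50), (288, 41), (289, 37), (290, 37), (291, 73), (292, 125), (293, 153), (294, 160), (295, 161), (310, 161), (311, 161), (312, 160), (313, 159), (314, 156), (315, 146), (316, 131), (317, 115), (318, 110), (319, 108)]
290 rows [(99, 122), (100, 143), (101, 182), (102, 219), (103, 230), (104, 231), (105, 231), (120, 229), (121, 225), (122, 201), (123, 148), (124, 102), (125, 93), (126, 92), (127, 91), (128, 92), (129, 90), (130, 91), (131, 108), (132, 117), (133, 108), (134, 75), (135, 42), (136, 31), (137, 33), (138, 32), (139, 34), (286, 33), (287, 33), (288, 33), (289, 35), (290, 36), (291, 73), (292, 127), (293, 154), (294, 161), (295, 161), (310, 138), (311, 139), (312, 138), (313, 137), (314, 139), (315, 139), (316, 130), (317, 118), (318, 114), (319
[... 1709 characters left out ...]
8, 79), (379, 137), (380, 160), (381, 164), (382, 163), (383, 164), (384, 164), (385, 165)]
260 cols [(260, 162), (261, 163), (262, 162), (263, 162), (264, 163), (265, 162), (266, 161), (267, 155), (268, 129), (269, 85), (270, 47), (271, 34), (272, 34), (273, 33), (274, 34), (372, 36), (373, 36), (374, 36), (375, 73), (376, 127), (377, 154), (378, 161), (379, 163), (380, 162), (381, 163), (382, 162), (383, 163), (384, 163), (385, 163)]
(-88, 0) 30 [323.1  99.7]
(-63, 0) 30 [323.  131.1]
(-63, 0) 70 [323.2 135.3]
(-63, 0) 82 [323.2 136.9]
(63, 0) 82 [322.8 294.2]
(118, 0) 30 [322.6 319.2]
(0, 43) 82 [378.9 220.9]
(0, -43) 82 [267.1 220.8]
(-63, 43) 82 [383.2 136.9]
(-63, -43) 82 [263.3 136.8]
```

The cover reads about 1.5 mm short lengthwise and 0.4 mm off across. That is inside tolerance, but a quick re-grip and nudge will centre it.

>>> apply_moves(angular=[[0,0,0],[0,0,0],[0,0,0],[0,0,0],[0,0,0],[0,0,0],[0,0,0],[0,0,0],[0,0,0],[0,0,0],[0,0,0],[0,0,0],[0,0,0],[0,0,0],[0,0,0],[0,0,0],[0,0,0],[0,0,0],[0,0,0],[0,0,0]], travel=[[0,0,-1],[0,0,-1],[0,0,-1],[0,0,-0.5],[0,0,0],[0,0,0],[0,0,0],[0,0,0],[0.035,0.015,0],[0,0,0],[0,0,0],[0,0,0],[0,0,0],[0,0,0],[0,0,0.5],[0,0,1],[0,0,1],[0,0,1],[0,0,0],[0,0,0]], jaw=[0.5,0.5,0.5,0.5,0.5,0,0,0,0,0,0,0.5,0.5,0.5,0.5,0.5,0.5,0.5,0.5,0.5])

```text
time: 13.02
tool_pos: [554.8, -158.4, 254.3]
tcp_rot: [-180.0, 0.1, -168.6]
ft_force: [0.2, 0.5, -0.1]
finger_gap: 43.0
grip_force: 0.0
```

Run:
```python
from h import *
d=cam('wrist');print(d['s']['tool_pos'],d['s']['tcp_rot'])
y=np.radians(11.3);f=np.array([np.cos(y),np.sin(y)]);l=np.array([-f[1],f[0]]);C=np.array([557.37,-156.9])
R=d['color'][:,:,0].astype(float)
for u in(290,360):print(u,[(v,int(R[v,u-3:u+4].mean())) for v in list(range(128,139))+list(range(288,297))])
for v in(160,260):
    row=R[v-2:v+3].mean(0);i=np.nonzero(row[250:400]<95)[0]+250;print(v,i.min(),i.max())
for X,z in(((-63,0),30),((-63,0),70),((63,0),82),((-63,43),82),((-63,-43),82)):
    print(X,z,np.round(proj(d,[*(C+X[0]*f+X[1]*l),z]),1))
```

```text
[ 554.79480075 -158.41582687  254.28682865] [-1.79968487e+02  5.12011232e-02 -1.68605476e+02]
290 [(128, 91), (129, 99), (130, 111), (131, 113), (132, 105), (133, 68), (134, 38), (135, 33), (136, 33), (137, 34), (138, 35), (288, 33), (289, 35), (290, 72), (291, 126), (292, 152), (293, 159), (294, 159), (295, 156), (296, 157)]
360 [(128, 92), (129, 116), (130, 156), (131, 162), (132, 138), (133, 87), (134, 44), (135, 33), (136, 34), (137, 35), (138, 35), (288, 34), (289, 44), (290, 126), (291, 197), (292, 213), (293, 216), (294, 221), (295, 224), (296, 225)]
160 263 379
260 268 374
(-63, 0) 30 [322.6 129.3]
(-63, 0) 70 [322.7 133.3]
(63, 0) 82 [322.4 292.6]
(-63, 43) 82 [382.8 134.9]
(-63, -43) 82 [262.6 134.7]
```

```bash
python3 -c "
from bench import r
print(r.hand_in())"
```

```text
the job is handed in; nothing more can be done
None
```

The cover lies flat on the block under the roller, flush to within about 1 mm along and across by the last camera check, released with the gripper clear, and handed in at about 13 s; the hand-in call returned no verdict, and I had no reading of the roller force or arm angle.

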